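# Show which sample tube is misfiled and where it belongs

### The arm

A 7-joint arm with a two-finger parallel gripper is mounted at the origin on the work surface. World frame = base frame: x ahead of the robot, y to its left, z up, the work surface at z = 0. Lengths are in m, angles in rad, forces in N, time in s.
With the tool pointing down it reaches from about 0.4 to 0.9 m from the base axis. Payload 5.5 kg.
Tool frame: the origin (TCP) lies midway between the tips of the shut fingers; the grasp point (between the pads) lies 19 mm behind it (robot.grip_depth is the distance from the TCP to the grasp point, in m); z points along the fingers, y is the line along which they close (so a half turn about z gives the same grasp; the last joint's range is limited). The gripper opens to 85 mm and grips with 20 to 120 N. Pads are 22 mm wide; open, the fingers measure 114 mm over their backs; the gripper's body (76 mm by 85 mm) begins 54 mm behind the grasp point. The pads swing forward as they close: fully open they stand 13 mm farther back than shut.
Start: joints at [1.417, 0.501, -0.427, 1.55, 0.221, 1.138, -0.21], TCP at [0.263, -0.594, 0.231] pointing down, gripper open.
Joint ranges: [-2.88, 2.88], [-0.31, 2.03], [-1.54, 1.56], [0.2, 2.42], [-1.41, 4.55], [0.19, 2.02], [-2.57, 2.57]. Speed limits (rad/s): [2.57, 2.57, 3.14, 3.14, 3.14, 3.14, 3.14].

### API

Orientations are given as a unit quaternion [w, x, y, z].
In Python, from rig import status, cams, robot gives the robot as it stands.
- The arm moves only by the tool apply_moves, never from a script. Its argument "increments" is a list of rows, each an object with "grip": the closure in counts, from 0 (fully open) to 255 (shut); "delta_pos": the shift along the tool's x, y, z in mm, a list of three; "turn": the turn, a rotation vector about the tool's x, y, z in rad, a list of three. In form: [{"grip": grip, "delta_pos": [dx, dy, dz], "turn": [ax, ay, az]}, ...]. A call has 1 to 5 rows; each row is the pose to reach, as a shift and turn from the pose commanded when the call began, along the tool's axes at that moment; what a row does not reach only later rows make up. A row lasts 1/12 s, in which the tool goes at most 41.7 mm and 7.16 degrees, less where a joint would pass 70% of its speed; a pose out of reach is approached as far as the arm can. A call with a gripper value outside its range is refused whole. The fingers move at their own pace and stop on an object; "newtons" is the grip in N (left out, the last holds). Time passes only in rows, so rows that repeat a pose let the fingers close. It gives the time, the measured TCP pose, the force, the opening and the grip force at its end, in the units of the state.
- status.observe(): the state, without advancing time (a new reading comes with each control period).
- cams.capture(name): name is "side" or "top" or "wrist"; returns a dict with "color" (384x512x3 uint8, blue, green, red), "fx", "fy", "cx", "cy" (pixels), "k1" (the pictures are not rectified: a ray, as slopes to the right and down, at radius r is drawn at 1 + k1 r^2 times it, then the intrinsics apply), "R" (3x3) and "t" (3): a world point X has camera coordinates R X + t; the wrist camera has in their place "tool_from_camera" (4x4, takes a point from camera to tool coordinates, whose origin is the TCP and whose axes are the flange's). Camera axes: x right, y down, z forward; pixel columns grow to the right and rows downward; lengths in m; the calibration is good to about 2 mm. A picture is of the moment at which its call begins: read the wrist's pose just before it. There is no depth.
- robot.hand_in(): hands the job in; it is judged then, once.
The state is a dict: "time": time; "qpos": joint angles; "qd": joint speeds; "joint_torque": joint torques, N m; "tcp_pos": TCP position; "ee_rot": TCP orientation; "force": force on the tool from outside, world axes, zero at the start; "moment": the same for the moment, N m; "opening": finger opening in m; "gripper_force": force on a finger pad.
Only numpy, scipy, OpenCV 4.12 (cv2) and the standard library are available. Lean on these libraries where they do the work, as an engineer would, in place of code of your own. Each camera call takes 0.05 s, during which the arm holds its last target. There are 200 camera calls.

### The job

One blue-capped tube has been filed among the red ones in the black rack: show your colleague by pointing down at its cap from about 2 cm above it and holding there for about two seconds, then show where it belongs by pointing down at the empty place in the white rack, fingertips about 2 cm above the level of the caps beside it, again for about two seconds, and finish with the hand drawn up about 10 cm clear. Touch nothing and leave every tube standing where it is. Come down on each from well above and go back up before moving across, so that you never point at any other tube.

Things in the scene. Friction and masses are not known exactly. Their poses are not given: they have to be found in the camera images.
- black_rack: black plastic single-row tube rack with six places, 162 mm long, 44 mm wide over its foot, 75 mm tall, standing fixed on the bench. Origin: centre of its underside; y runs along the row, z up. The places stand 24 mm apart along y, centre to centre. It is the rack for red-capped tubes and all six places are filled.
- white_rack: white plastic tube rack of the same size and make, fixed on the bench: the rack for blue-capped tubes. Five of its six places are filled, one (any of the six) is empty. Same axes as the black rack. The two racks may stand either way round, left or right.
- stray_cap (a point): closed sample tube, 16 mm diameter, 104 mm tall over its blue cap (cap 18 mm across, 20 mm tall). This point is the centre of the cap's flat top, 110 mm above the table. It is the one blue-capped tube that stands among red ones in the black rack, in any of its six places. The tubes stand loose in the racks.
- vacant_place (a point): the empty place of the white rack: a point on the upright centre line of the empty place, level with the rack's upper edge, 75 mm above the table. The tube caps beside it stand 35 mm higher than this point, and their sides are 15 mm from its centre line.
- red1_cap (a point): closed sample tube, 16 mm diameter, 104 mm tall over its red cap (cap 18 mm across, 20 mm tall). This point is the centre of the cap's flat top, 110 mm above the table. One of five, in the black rack.
- red2_cap (a point): closed sample tube, 16 mm diameter, 104 mm tall over its red cap (cap 18 mm across, 20 mm tall). This point is the centre of the cap's flat top, 110 mm above the table. One of five, in the black rack.
- red3_cap (a point): closed sample tube, 16 mm diameter, 104 mm tall over its red cap (cap 18 mm across, 20 mm tall). This point is the centre of the cap's flat top, 110 mm above the table. One of five, in the black rack.
- red4_cap (a point): closed sample tube, 16 mm diameter, 104 mm tall over its red cap (cap 18 mm across, 20 mm tall). This point is the centre of the cap's flat top, 110 mm above the table. One of five, in the black rack.
- red5_cap (a point): closed sample tube, 16 mm diameter, 104 mm tall over its red cap (cap 18 mm across, 20 mm tall). This point is the centre of the cap's flat top, 110 mm above the table. One of five, in the black rack.
- blue1_cap (a point): closed sample tube, 16 mm diameter, 104 mm tall over its blue cap (cap 18 mm across, 20 mm tall). This point is the centre of the cap's flat top, 110 mm above the table. One of five that are where they belong, in the white rack.
- blue2_cap (a point): closed sample tube, 16 mm diameter, 104 mm tall over its blue cap (cap 18 mm across, 20 mm tall). This point is the centre of the cap's flat top, 110 mm above the table. One of five that are where they belong, in the white rack.
- blue3_cap (a point): closed sample tube, 16 mm diameter, 104 mm tall over its blue cap (cap 18 mm across, 20 mm tall). This point is the centre of the cap's flat top, 110 mm above the table. One of five that are where they belong, in the white rack.
- blue4_cap (a point): closed sample tube, 16 mm diameter, 104 mm tall over its blue cap (cap 18 mm across, 20 mm tall). This point is the centre of the cap's flat top, 110 mm above the table. One of five that are where they belong, in the white rack.
- blue5_cap (a point): closed sample tube, 16 mm diameter, 104 mm tall over its blue cap (cap 18 mm across, 20 mm tall). This point is the centre of the cap's flat top, 110 mm above the table. One of five that are where they belong, in the white rack.
- specimen_cup: closed specimen cup, pale, with an orange lid, 66 mm across, 70 mm tall; origin at the centre of its underside. Leave alone.
- highlighter: flat yellow marker pen with black cap lying on the bench, about 123 x 20 x 18 mm, along its x; origin on its underside. Leave alone.
- label_roll: roll of white labels lying flat, 68 mm across, 26 mm tall; origin at the centre of its underside. Leave alone.

How it is judged:
By the outcome, as a careful person would: the job done as asked, in the order asked, and still so for the second after the job is handed in, with the robot touching nothing.
It also fails if it takes over 48 s, if anything falls off the work surface, if the arm or the gripper's body presses on something with over 40 N, if the wrist force passes 120 N, or if a joint passes its speed limit or range.

## Working session

There is one attempt and no reset: what is moved stays moved. The work goes in short steps, Python scripts to look and compute and a tool call to move; the robot and the scene stay as the last step left them, time stands still between calls to the robot, and variables do not carry over. Pictures are saved under pics/ and viewed, at most 10 in all, crops included, and the job is handed in when it is done.

Besides the shell and the picture viewer there is one more tool, called as name(argument=value, ...), one argument or row to a line, values as JSON. apply_moves: Moves the arm, as the interface text tells. Its arguments: {"type":"object","properties":{"increments":{"type":"array"},"newtons":{"type":"number"}},"required":["increments"]}

```bash
mkdir -p pics
python3 - <<'E'
from rig import status, cams, robot
import cv2,pickle
print(status.observe())
for n in("top","side"):
    c=cams.capture(n);pickle.dump(c,open(n+".pkl","wb"));cv2.imwrite(f"pics/{n}.png",c["color"])
    print(n,{k:v for k,v in c.items() if k!="color"})
E
```

```text
{'time': 0.0, 'qpos': array([ 1.4172211 ,  0.50182644, -0.42676157,  1.5514219 ,  0.22076415,
        1.13829355, -0.21030836]), 'qd': array([ 0.00178105, -0.00031663,  0.00125012,  0.00053179,  0.00011658,
       -0.00062183, -0.00150152]), 'joint_torque': array([-8.58132971e-04, -5.69515264e+01, -5.81684098e+00, -2.80948430e+01,
        1.05547142e-02,  1.18854208e-02, -2.74370436e-06]), 'tcp_pos': array([ 0.26280757, -0.59376227,  0.23028183]), 'ee_rot': array([-9.39675462e-04,  9.78365333e-01,  2.06882500e-01, -1.56228977e-04]), 'force': array([ 0.39468521, -0.4316149 ,  0.44323955]), 'moment': array([-0.007868  , -0.01056606, -0.02041982]), 'gripper_force': 0.0, 'opening': 0.08534136772567331}
top {'fx': 387.9410483214407, 'fy': 387.9410483214407, 'cx': 254.66898206978126, 'cy': 195.2021045490251, 'k1': -0.08683292457657273, 'R': array([[ 0.02315921, -0.99972919, -0.00228006],
       [-0.99858107, -0.0230231 , -0.04801854],
       [ 0.04795304,  0.00338889, -0.99884384]]), 't': array([0.00938713, 0.57057813, 1.0374029 ])}
side {'fx': 405.4122875008547, 'fy': 405.4122875008547, 'cx': 251.13273666863157, 'cy': 188.4951141946552, 'k1': 0.027844766381143155, 'R': array([[-0.88827966, -0.45929953,  0.00178484],
       [-0.25001165,  0.48025233, -0.84074483],
       [ 0.38529653, -0.74726276, -0.54142861]]), 't': array([0.51472441, 0.20531407, 0.77668956])}
```

View pics/top.png

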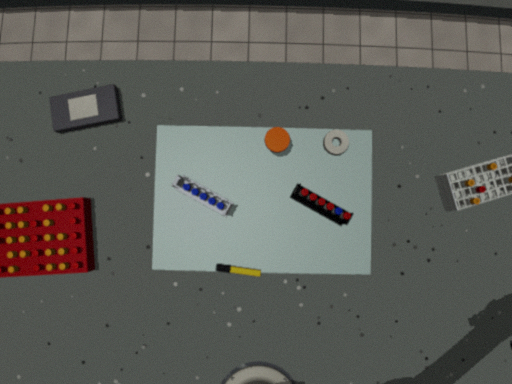

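View pics/side.png

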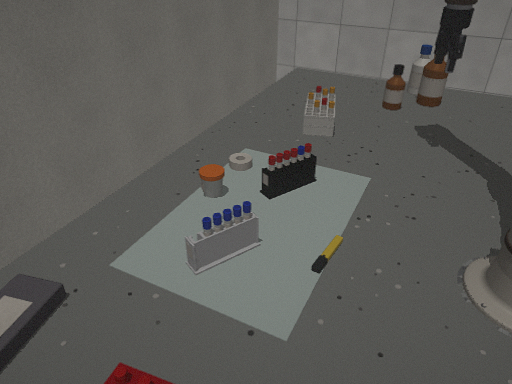

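The top view shows the black rack at about (322,205), with the blue cap second from its right end at about (338,212). The white rack is at about (205,195), and its empty place seems to be at one end. I'll measure both next.

```bash
cat > h.py <<'E'
import numpy as np,cv2
def ray(c,uv):
    K=np.array([[c["fx"],0,c["cx"]],[0,c["fy"],c["cy"]],[0,0,1]])
    p=cv2.undistortPoints(np.array(uv,float).reshape(-1,1,2),K,np.array([c["k1"],0,0,0.]))[:,0]
    d=np.c_[p,np.ones(len(p))]@c["R"]; return -c["R"].T@c["t"],d
def cast(c,uv,z):
    o,d=ray(c,uv); return o+d*((z-o[2])/d[:,2])[:,None]
def caps(img,s=8):
    im=cv2.resize(img,None,fx=s,fy=s,interpolation=cv2.INTER_CUBIC).astype(int)
    b,g,r=im[...,0],im[...,1],im[...,2]
    return {"red":((r>90)&(r-g>60)&(r-b>60)).astype(np.uint8),"blue":((b-g>60)&(b-r>60)).astype(np.uint8)}
E
python3 - <<'E'
from h import *
import pickle
s=8
for n,box in (("top",(165,165,365,235)),("side",(175,130,330,275))):
    c=pickle.load(open(n+".pkl","rb"));x0,y0,x1,y1=box
    im=c["color"][y0:y1,x0:x1]
    for k,m in caps(im).items():
        N,_,st,ce=cv2.connectedComponentsWithStats(m)
        for i in range(1,N):
            if st[i,4]<300: continue
            uv=(ce[i]+.5)/s-.5+[x0,y0]
            print(n,k,uv.round(1),st[i,2:]/[s,s,s*s],cast(c,[uv],.105 if n=="top" else .1)[0].round(4))
c=pickle.load(open("top.pkl","rb"))["color"]
a=cv2.resize(c[170:220,168:243],(600,400),interpolation=2);b=cv2.resize(c[178:230,285:360],(600,400),interpolation=2)
cv2.imwrite("pics/z.png",cv2.resize(np.vstack([a,b]),(450,600)))
E
```

```text
top red [304.3 191.5] [ 6.625     6.75     35.359375] [ 0.5778 -0.1004  0.105 ]
top red [312.7 196.3] [ 7.125    6.625   35.59375] [ 0.5665 -0.1216  0.105 ]
top red [321.3 201.1] [ 6.5    6.5   34.375] [ 0.555  -0.1431  0.105 ]
top red [329.8 205.8] [ 7.     7.    36.375] [ 0.5438 -0.1645  0.105 ]
top red [346.7 215.2] [ 6.875   6.375  34.3125] [ 0.5215 -0.2071  0.105 ]
top blue [186.  186.6] [ 6.625     6.       32.234375] [0.5833 0.1933 0.105 ]
top blue [194.4 191.2] [ 6.875   6.125  32.6875] [0.5722 0.1719 0.105 ]
top blue [202.8 195.9] [ 6.75  6.25 33.25] [0.5611 0.1507 0.105 ]
top blue [211.3 200.6] [ 6.75      6.375    33.765625] [0.55   0.1293 0.105 ]
top blue [219.8 205.3] [ 6.5     6.25   33.0625] [0.539  0.1079 0.105 ]
top blue [338.1 210.5] [ 7.       6.875   36.34375] [ 0.5327 -0.1854  0.105 ]
side red [307.8 144.5] [ 6.25      3.125    14.359375] [ 0.5246 -0.2264  0.1   ]
side red [293.9 149.3] [ 6.375    3.375   16.28125] [ 0.5471 -0.1828  0.1   ]
side red [286.7 151.9] [ 6.375  3.875 17.375] [ 0.5584 -0.1607  0.1   ]
side red [279.3 154.3] [ 6.375  3.5   17.   ] [ 0.57   -0.1395  0.1   ]
side red [286.  157.3] [2.5    4.375  5.3125] [ 0.5483 -0.1326  0.1   ]
side red [271.7 157. ] [ 6.375    4.      18.71875] [ 0.5812 -0.117   0.1   ]
side red [211.2 170.4] [ 24.375     12.625    237.390625] [0.6819 0.0117 0.1   ]
side blue [301.1 147.2] [ 5.875     2.875    10.609375] [ 0.5349 -0.2031  0.1   ]
side blue [246.5 203.9] [ 7.    4.   14.25] [0.5407 0.0968 0.1   ]
side blue [236.7 207.3] [ 7.25      4.75     18.453125] [0.553  0.1173 0.1   ]
side blue [226.6 211.3] [ 7.625     4.75     18.671875] [0.5646 0.1393 0.1   ]
side blue [216.5 215.4] [ 7.625    4.875   19.09375] [0.5757 0.1609 0.1   ]
side blue [206.1 219.4] [ 7.5      4.875   20.28125] [0.5871 0.1822 0.1   ]
```

View pics/z.png

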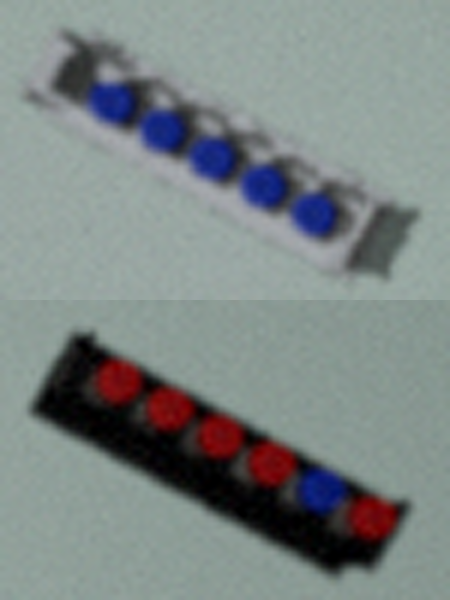

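The picture shows the white rack's empty hole at its left (+y) end, at about (70,75) in the crop. That puts it one pitch beyond the outermost cap, near (0.594, 0.215). The stray is near (0.532, -0.185). I'll shut the fingers and travel high.

apply_moves(
  increments=[
    {"grip": 255,"delta_pos": [10,-6,-30],"turn": [0,0,0]},
    {"grip": 255,"delta_pos": [35,-22,-55],"turn": [0,0,0]},
    {"grip": 255,"delta_pos": [68,-43,-70],"turn": [0,0,0]},
    {"grip": 255,"delta_pos": [102,-65,-70],"turn": [0,0,0]},
    {"grip": 255,"delta_pos": [136,-87,-70],"turn": [0,0,0]},
  ],
)

```text
time: 0.52
tcp_pos: [0.3532, -0.4588, 0.3024]
ee_rot: [0.001, 0.978, 0.206, 0.0]
force: [0.7, -0.1, -0.6]
opening: 0.0258
gripper_force: 0.0
```

apply_moves(
  increments=[
    {"grip": 255,"delta_pos": [34,-22,0],"turn": [0,0,0]},
    {"grip": 255,"delta_pos": [68,-44,0],"turn": [0,0,0]},
    {"grip": 255,"delta_pos": [102,-65,0],"turn": [0,0,0]},
    {"grip": 255,"delta_pos": [136,-87,0],"turn": [0,0,0]},
    {"grip": 255,"delta_pos": [170,-109,0],"turn": [0,0,0]},
  ],
)

```text
time: 0.93
tcp_pos: [0.464, -0.2894, 0.3011]
ee_rot: [-0.0, 0.978, 0.207, -0.0]
force: [0.3, -0.9, 0.3]
opening: -0.0004
gripper_force: 0.0
```

apply_moves(
  increments=[
    {"grip": 255,"delta_pos": [34,-22,0],"turn": [0,0,0]},
    {"grip": 255,"delta_pos": [68,-44,0],"turn": [0,0,0]},
    {"grip": 255,"delta_pos": [95,-60,0],"turn": [0,0,0]},
    {"grip": 255,"delta_pos": [106,-68,0],"turn": [0,0,0]},
    {"grip": 255,"delta_pos": [106,-68,0],"turn": [0,0,0]},
  ],
)

```text
time: 1.35
tcp_pos: [0.5349, -0.1807, 0.3012]
ee_rot: [-0.001, 0.978, 0.211, 0.001]
force: [-0.4, 1.4, -0.2]
opening: -0.0001
gripper_force: 0.0
```

apply_moves(
  increments=[
    {"grip": 255,"delta_pos": [0,0,0],"turn": [0,0,0]},
    {"grip": 255,"delta_pos": [0,0,0],"turn": [0,0,0]},
    {"grip": 255,"delta_pos": [0,0,0],"turn": [0,0,0]},
  ],
)

```text
time: 1.6
tcp_pos: [0.5321, -0.1881, 0.301]
ee_rot: [0.0, 0.979, 0.205, -0.001]
force: [0.4, 0.7, 0.4]
opening: -0.0
gripper_force: 0.0
```

```bash
cat > w.py <<'E'
from rig import status,cams
from h import *
from scipy.spatial.transform import Rotation as Ro
def wrist(name):
    s=status.observe();c=cams.capture("wrist");cv2.imwrite(f"pics/{name}.png",c["color"])
    T=c["tool_from_camera"];q=s["ee_rot"]; W=Ro.from_quat([*q[1:],q[0]]).as_matrix()
    Rwc=W@T[:3,:3]; o=W@T[:3,3]+s["tcp_pos"]; c["R"]=Rwc.T;c["t"]=-Rwc.T@o
    for k,m in caps(c["color"],2).items():
        N,_,st,ce=cv2.connectedComponentsWithStats(m)
        for i in range(1,N):
            if st[i,4]<400: continue
            uv=(ce[i]+.5)/2-.5; p=cast(c,[uv],.107)[0]
            print(k,uv.round(),st[i,2:]/[2,2,4],p.round(4),"tool mm",((p-s["tcp_pos"])@W*1000).round(1))
    print(s["tcp_pos"],s["ee_rot"],o,W.round(4)); return c,s,W
E
python3 -c "
from w import *;wrist('w1')"
```

```text
red [186.  85.] [ 19.5  20.  300.5] [ 0.5778 -0.1007  0.107 ] tool mm [ 77.3 -61.7 193.9]
red [203. 105.] [ 19.    19.5  285.25] [ 0.5666 -0.122   0.107 ] tool mm [ 58.4 -46.7 193.9]
red [219. 125.] [ 18.5   19.5  271.75] [ 0.5553 -0.1432  0.107 ] tool mm [ 39.6 -31.8 193.9]
red [234. 144.] [ 18.    19.5  263.25] [ 0.5442 -0.1645  0.107 ] tool mm [ 20.8 -16.8 193.9]
red [263. 179.] [ 16.5  18.5 230. ] [ 0.5224 -0.2062  0.107 ] tool mm [-15.9  12.7 194. ]
blue [249. 162.] [ 17.5   19.   245.75] [ 0.5329 -0.1855  0.107 ] tool mm [  2.  -2. 194.]
[ 0.53207104 -0.18808762  0.30097239] [ 1.89383561e-04  9.78662087e-01  2.05475571e-01 -5.22791778e-04] [ 0.60328261 -0.15680999  0.44361337] [[ 9.156e-01  4.022e-01 -9.000e-04]
 [ 4.022e-01 -9.156e-01 -6.000e-04]
 [-1.100e-03  2.000e-04 -1.000e+00]]
```

View pics/w1.png

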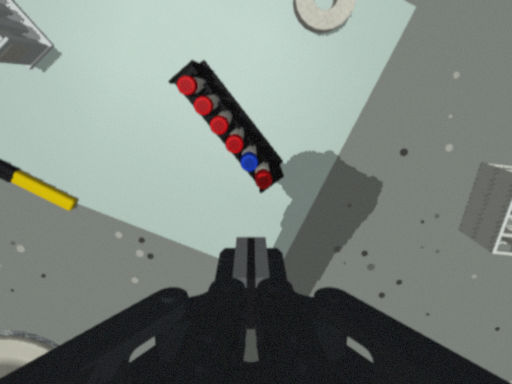

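The wrist view shows the blue cap at (249,162), second from the end. It agrees with the top view at (0.533, -0.1855). I'll centre over it and descend to z = 0.130.

apply_moves(
  increments=[
    {"grip": 255,"delta_pos": [2,-2,5],"turn": [0,0,0]},
    {"grip": 255,"delta_pos": [2,-2,30],"turn": [0,0,0]},
    {"grip": 255,"delta_pos": [2,-2,60],"turn": [0,0,0]},
    {"grip": 255,"delta_pos": [2,-2,85],"turn": [0,0,0]},
    {"grip": 255,"delta_pos": [2,-2,100],"turn": [0,0,0]},
  ],
)

```text
time: 2.07
tcp_pos: [0.532, -0.1839, 0.1982]
ee_rot: [-0.001, 0.979, 0.206, -0.002]
force: [-0.2, -0.6, -0.2]
opening: 0.0
gripper_force: 0.0
```

apply_moves(
  increments=[
    {"grip": 255,"delta_pos": [0,0,0],"turn": [0,0,0]},
    {"grip": 255,"delta_pos": [0,0,0],"turn": [0,0,0]},
  ],
)

```text
time: 2.23
tcp_pos: [0.5333, -0.1837, 0.2006]
ee_rot: [-0.001, 0.978, 0.207, -0.001]
force: [-0.3, -0.5, 0.9]
opening: -0.0003
gripper_force: 0.0
```

```bash
python3 -c "
from w import *;wrist('w2')"
```

```text
red [164.  89.] [ 26.5   28.   588.25] [ 0.5777 -0.1005  0.107 ] tool mm [ 74.4 -58.1  93.6]
red [188. 118.] [ 26.    27.   549.25] [ 0.5666 -0.1219  0.107 ] tool mm [ 55.6 -43.   93.6]
red [211. 145.] [ 25.  27. 525.] [ 0.5555 -0.1432  0.107 ] tool mm [ 36.8 -28.   93.6]
red [233. 170.] [ 24.5   28.   514.25] [ 0.5445 -0.1642  0.107 ] tool mm [ 18.3 -13.1  93.6]
red [272. 218.] [ 22.5  27.  417.5] [ 0.5225 -0.2063  0.107 ] tool mm [-18.9  16.4  93.6]
blue [253. 194.] [ 23.    27.   456.75] [ 0.5338 -0.185   0.107 ] tool mm [ 0.1  1.5 93.6]
[ 0.53328612 -0.18372916  0.20062251] [-6.41328730e-04  9.78445270e-01  2.06503999e-01 -7.35489824e-04] [ 0.60454085 -0.15252319  0.34325764] [[ 0.9147  0.4041 -0.0017]
 [ 0.4041 -0.9147  0.001 ]
 [-0.0012 -0.0016 -1.    ]]
```

apply_moves(
  increments=[
    {"grip": 255,"delta_pos": [0,1,20],"turn": [0,0,0]},
    {"grip": 255,"delta_pos": [0,1,40],"turn": [0,0,0]},
    {"grip": 255,"delta_pos": [0,1,55],"turn": [0,0,0]},
    {"grip": 255,"delta_pos": [0,1,65],"turn": [0,0,0]},
    {"grip": 255,"delta_pos": [0,1,70],"turn": [0,0,0]},
  ],
)

```text
time: 2.7
tcp_pos: [0.5347, -0.1847, 0.1313]
ee_rot: [0.0, 0.978, 0.207, 0.0]
force: [-0.2, -0.2, 0.1]
opening: 0.0002
gripper_force: 0.0
```

apply_moves(
  increments=[
    {"grip": 255,"delta_pos": [0,0,0],"turn": [0,0,0]},
    {"grip": 255,"delta_pos": [0,0,0],"turn": [0,0,0]},
    {"grip": 255,"delta_pos": [0,0,0],"turn": [0,0,0]},
    {"grip": 255,"delta_pos": [0,0,0],"turn": [0,0,0]},
    {"grip": 255,"delta_pos": [0,0,0],"turn": [0,0,0]},
  ],
)

```text
time: 3.12
tcp_pos: [0.535, -0.1846, 0.1321]
ee_rot: [0.0, 0.978, 0.207, 0.001]
force: [1.3, -0.7, -0.2]
opening: 0.0001
gripper_force: 0.0
```

```bash
python3 -c "
from w import *;wrist('w3')
c=cams.capture('side');cv2.imwrite('pics/s3.png',cv2.resize(c['color'][60:220,200:400],(800,600),interpolation=2))"
```

```text
red [127.  93.] [  43.     38.5  1221.75] [ 0.5781 -0.1006  0.107 ] tool mm [ 73.4 -59.4  25.2]
red [162. 133.] [  39.     38.   1121.75] [ 0.5671 -0.122   0.107 ] tool mm [ 54.7 -44.2  25.2]
red [194. 169.] [  36.5   38.  1067. ] [ 0.5562 -0.1432  0.107 ] tool mm [ 36.1 -29.3  25.2]
red [223. 203.] [  33.     39.   1037.25] [ 0.5454 -0.1641  0.107 ] tool mm [ 17.8 -14.6  25.1]
red [285. 259.] [ 25.  36. 235.] [ 0.5287 -0.2082  0.107 ] tool mm [-15.4  19.   25.2]
blue [251. 226.] [ 29.5   22.5  493.75] [ 0.5389 -0.1828  0.107 ] tool mm [ 4.3 -0.1 25.2]
[ 0.53500299 -0.18457833  0.13214719] [4.40272357e-04 9.78361598e-01 2.06901021e-01 5.97172079e-04] [ 0.60579685 -0.15309214  0.27494793] [[ 9.144e-01  4.048e-01  1.400e-03]
 [ 4.048e-01 -9.144e-01 -6.000e-04]
 [ 1.000e-03  1.100e-03 -1.000e+00]]
```

View pics/s3.png

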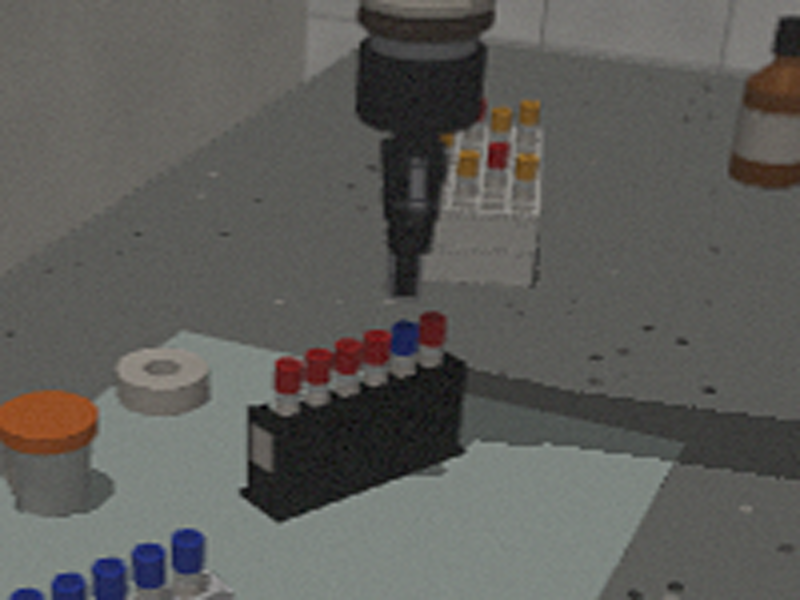

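The side view shows the fingertips about 2 cm straight above the blue cap. I'll hold there.

apply_moves(
  increments=[
    {"grip": 255,"delta_pos": [-1,0,1],"turn": [0,0,0]},
    {"grip": 255,"delta_pos": [-1,0,1],"turn": [0,0,0]},
    {"grip": 255,"delta_pos": [-1,0,1],"turn": [0,0,0]},
    {"grip": 255,"delta_pos": [-1,0,1],"turn": [0,0,0]},
    {"grip": 255,"delta_pos": [-1,0,1],"turn": [0,0,0]},
  ],
)

```text
time: 3.63
tcp_pos: [0.5335, -0.1848, 0.1303]
ee_rot: [-0.0, 0.978, 0.207, -0.0]
force: [-0.3, 0.8, -0.2]
opening: -0.0002
gripper_force: 0.0
```

apply_moves(
  increments=[
    {"grip": 255,"delta_pos": [0,0,0],"turn": [0,0,0]},
    {"grip": 255,"delta_pos": [0,0,0],"turn": [0,0,0]},
    {"grip": 255,"delta_pos": [0,0,0],"turn": [0,0,0]},
    {"grip": 255,"delta_pos": [0,0,0],"turn": [0,0,0]},
    {"grip": 255,"delta_pos": [0,0,0],"turn": [0,0,0]},
  ],
)

```text
time: 4.05
tcp_pos: [0.5336, -0.1848, 0.1303]
ee_rot: [0.0, 0.978, 0.207, 0.0]
force: [-0.1, 0.5, 0.3]
opening: -0.0001
gripper_force: 0.0
```

apply_moves(
  increments=[
    {"grip": 255,"delta_pos": [0,0,0],"turn": [0,0,0]},
    {"grip": 255,"delta_pos": [0,0,0],"turn": [0,0,0]},
    {"grip": 255,"delta_pos": [0,0,0],"turn": [0,0,0]},
    {"grip": 255,"delta_pos": [0,0,0],"turn": [0,0,0]},
    {"grip": 255,"delta_pos": [0,0,0],"turn": [0,0,0]},
  ],
)

```text
time: 4.47
tcp_pos: [0.5336, -0.1848, 0.1303]
ee_rot: [0.0, 0.978, 0.207, 0.0]
force: [-0.0, 0.4, -0.1]
opening: -0.0
gripper_force: 0.0
```

apply_moves(
  increments=[
    {"grip": 255,"delta_pos": [0,0,0],"turn": [0,0,0]},
    {"grip": 255,"delta_pos": [0,0,0],"turn": [0,0,0]},
    {"grip": 255,"delta_pos": [0,0,0],"turn": [0,0,0]},
    {"grip": 255,"delta_pos": [0,0,0],"turn": [0,0,0]},
    {"grip": 255,"delta_pos": [0,0,0],"turn": [0,0,0]},
  ],
)

```text
time: 4.88
tcp_pos: [0.5335, -0.1848, 0.1303]
ee_rot: [-0.0, 0.978, 0.207, 0.0]
force: [-0.2, -0.3, -0.4]
opening: -0.0001
gripper_force: 0.0
```

apply_moves(
  increments=[
    {"grip": 255,"delta_pos": [0,0,0],"turn": [0,0,0]},
    {"grip": 255,"delta_pos": [0,0,0],"turn": [0,0,0]},
    {"grip": 255,"delta_pos": [0,0,0],"turn": [0,0,0]},
  ],
)

```text
time: 5.13
tcp_pos: [0.5335, -0.1849, 0.1303]
ee_rot: [0.0, 0.978, 0.207, 0.0]
force: [-0.3, -0.3, 0.3]
opening: 0.0
gripper_force: 0.0
```

apply_moves(
  increments=[
    {"grip": 255,"delta_pos": [0,0,-20],"turn": [0,0,0]},
    {"grip": 255,"delta_pos": [0,0,-55],"turn": [0,0,0]},
    {"grip": 255,"delta_pos": [0,0,-95],"turn": [0,0,0]},
    {"grip": 255,"delta_pos": [0,0,-135],"turn": [0,0,0]},
    {"grip": 255,"delta_pos": [0,0,-170],"turn": [0,0,0]},
  ],
)

```text
time: 5.55
tcp_pos: [0.5337, -0.1845, 0.3029]
ee_rot: [0.0, 0.978, 0.207, 0.001]
force: [0.9, -0.2, -0.3]
opening: 0.0001
gripper_force: 0.0
```

apply_moves(
  increments=[
    {"grip": 255,"delta_pos": [0,0,0],"turn": [0,0,0]},
    {"grip": 255,"delta_pos": [0,0,0],"turn": [0,0,0]},
  ],
)

```text
time: 5.72
tcp_pos: [0.535, -0.1851, 0.3029]
ee_rot: [0.002, 0.978, 0.207, 0.002]
force: [-1.0, 0.7, -0.4]
opening: 0.0005
gripper_force: 0.0
```

apply_moves(
  increments=[
    {"grip": 255,"delta_pos": [10,-16,0],"turn": [0,0,0]},
    {"grip": 255,"delta_pos": [28,-44,0],"turn": [0,0,0]},
    {"grip": 255,"delta_pos": [48,-75,0],"turn": [0,0,0]},
    {"grip": 255,"delta_pos": [68,-106,0],"turn": [0,0,0]},
    {"grip": 255,"delta_pos": [88,-138,0],"turn": [0,0,0]},
  ],
)

```text
time: 6.13
tcp_pos: [0.5571, -0.022, 0.2984]
ee_rot: [-0.0, 0.978, 0.206, -0.001]
force: [0.5, -0.5, 0.1]
opening: 0.0003
gripper_force: 0.0
```

apply_moves(
  increments=[
    {"grip": 255,"delta_pos": [20,-31,0],"turn": [0,0,0]},
    {"grip": 255,"delta_pos": [40,-62,0],"turn": [0,0,0]},
    {"grip": 255,"delta_pos": [60,-94,0],"turn": [0,0,0]},
    {"grip": 255,"delta_pos": [80,-125,0],"turn": [0,0,0]},
    {"grip": 255,"delta_pos": [100,-157,0],"turn": [0,0,0]},
  ],
)

```text
time: 6.55
tcp_pos: [0.5852, 0.1621, 0.2982]
ee_rot: [0.0, 0.978, 0.207, -0.002]
force: [0.5, 0.3, 0.6]
opening: 0.0001
gripper_force: 0.0
```

apply_moves(
  increments=[
    {"grip": 255,"delta_pos": [18,-28,0],"turn": [0,0,0]},
    {"grip": 255,"delta_pos": [29,-45,0],"turn": [0,0,0]},
    {"grip": 255,"delta_pos": [29,-45,0],"turn": [0,0,0]},
    {"grip": 255,"delta_pos": [29,-45,0],"turn": [0,0,0]},
    {"grip": 255,"delta_pos": [29,-45,0],"turn": [0,0,0]},
  ],
)

```text
time: 6.97
tcp_pos: [0.5938, 0.2125, 0.2986]
ee_rot: [0.001, 0.978, 0.207, -0.001]
force: [0.0, -0.7, -0.2]
opening: 0.0
gripper_force: 0.0
```

Run:
```python
from w import *
c,s,W=wrist('w4')
def proj(X):
    K=np.array([[c["fx"],0,c["cx"]],[0,c["fy"],c["cy"]],[0,0,1]])
    return cv2.projectPoints(np.array([X]),cv2.Rodrigues(c["R"])[0],c["t"],K,np.array([c["k1"],0,0,0.]))[0].ravel()
im=c["color"].copy();u=proj([.5945,.2147,.075]);print(u)
cv2.drawMarker(im,tuple(int(v) for v in u.round()),(0,255,0),0,5)
x,y=(int(v) for v in u); x0,y0=max(x-60,0),max(y-60,0)
cv2.imwrite('pics/z4.png',cv2.resize(im[y0:y0+120,x0:x0+160],(800,600),interpolation=2))
```

```text
red [  5. 134.] [  15.5   140.   1142.25] [0.523  0.4466 0.107 ] tool mm [  30.4 -242.8  191.3]
red [491. 146.] [  46.     57.5  2194.25] [7.075e-01 7.000e-04 1.070e-01] tool mm [ 18.8 239.6 191.7]
red [501. 293.] [ 23.5   31.5  379.25] [ 0.5707 -0.1123  0.107 ] tool mm [-152.   287.6  192.2]
blue [263. 179.] [ 15.   17.  119.5] [0.5846 0.1942 0.107 ] tool mm [-15.3  12.9 191.6]
[0.59382886 0.21252822 0.29859297] [ 6.24955861e-04  9.78410729e-01  2.06664321e-01 -1.38316865e-03] [0.66517913 0.24414859 0.4410906 ] [[ 9.146e-01  4.044e-01 -2.400e-03]
 [ 4.044e-01 -9.146e-01 -1.800e-03]
 [-3.000e-03  7.000e-04 -1.000e+00]]
[249.0214517  155.84008118]
```

View pics/z4.png

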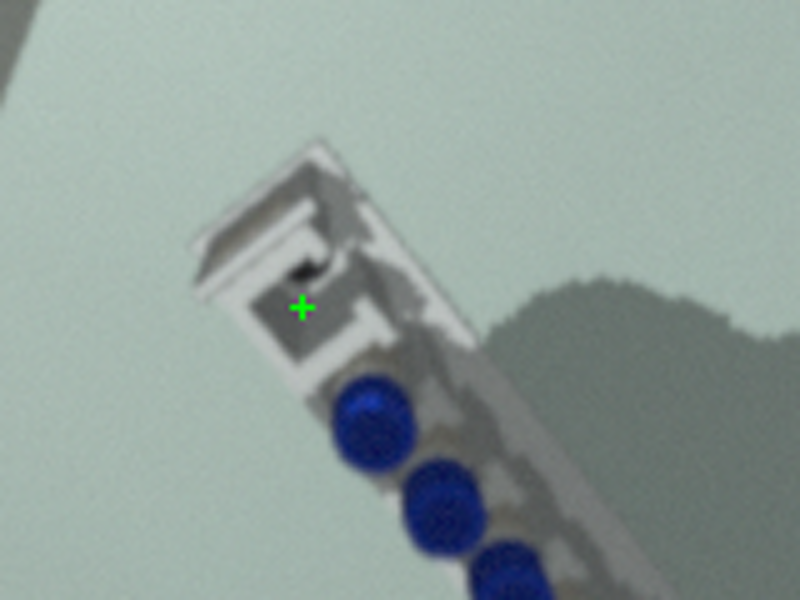

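The marker at (0.5945, 0.2147) lies in the empty hole, at about (249,156) in the full picture. The other places shown are capped. I'll descend to z = 0.130.

apply_moves(
  increments=[
    {"grip": 255,"delta_pos": [1,-1.5,10],"turn": [0,0,0]},
    {"grip": 255,"delta_pos": [1,-1.5,35],"turn": [0,0,0]},
    {"grip": 255,"delta_pos": [1,-1.5,65],"turn": [0,0,0]},
    {"grip": 255,"delta_pos": [1,-1.5,95],"turn": [0,0,0]},
    {"grip": 255,"delta_pos": [1,-1.5,120],"turn": [0,0,0]},
  ],
)

```text
time: 7.43
tcp_pos: [0.5941, 0.2133, 0.1777]
ee_rot: [0.001, 0.979, 0.206, -0.001]
force: [-0.2, 0.1, -0.1]
opening: -0.0007
gripper_force: 0.0
```

apply_moves(
  increments=[
    {"grip": 255,"delta_pos": [0,0,18],"turn": [0,0,0]},
    {"grip": 255,"delta_pos": [0,0,32],"turn": [0,0,0]},
    {"grip": 255,"delta_pos": [0,0,42],"turn": [0,0,0]},
    {"grip": 255,"delta_pos": [0,0,47],"turn": [0,0,0]},
    {"grip": 255,"delta_pos": [0,0,47],"turn": [0,0,0]},
  ],
)

```text
time: 7.85
tcp_pos: [0.5944, 0.2151, 0.1325]
ee_rot: [0.0, 0.978, 0.207, -0.001]
force: [0.3, 0.1, -0.9]
opening: -0.0
gripper_force: 0.0
```

```bash
python3 -c "
from w import *;wrist('w5')
c=cams.capture('side');cv2.imwrite('pics/s5.png',cv2.resize(c['color'][120:280,130:330],(800,600),interpolation=2))"
```

```text
blue [289. 265.] [ 11.    24.   126.25] [0.585  0.1875 0.107 ] tool mm [-19.7  21.5  25.5]
blue [305. 287.] [ 22.    11.   134.75] [0.5758 0.1727 0.107 ] tool mm [-34.1  31.2  25.5]
[0.59436088 0.2150794  0.1324738 ] [ 8.80006079e-05  9.78427028e-01  2.06591970e-01 -5.48954328e-04] [0.66551466 0.24649049 0.27511408] [[ 9.146e-01  4.043e-01 -1.000e-03]
 [ 4.043e-01 -9.146e-01 -4.000e-04]
 [-1.100e-03 -1.000e-04 -1.000e+00]]
```

View pics/s5.png

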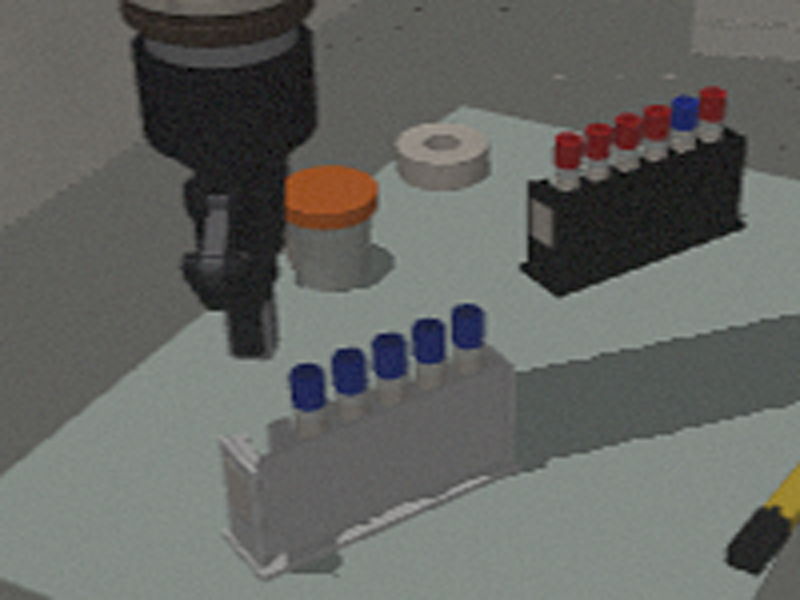

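Run:
```python
import pickle
from h import *
c=pickle.load(open("side.pkl","rb"))
K=np.array([[c["fx"],0,c["cx"]],[0,c["fy"],c["cy"]],[0,0,1]])
P=np.array([[.5944,.2145,.1325],[.5944,.2145,.11],[.583,.1929,.11],[.572,.1715,.11],[.5335,-.1848,.1303],[.533,-.1848,.11]])
u=cv2.projectPoints(P,cv2.Rodrigues(c["R"])[0],c["t"],K,np.array([c["k1"],0,0,0.]))[0][:,0]
s5=(u-[130,120])*[4,3.75];print(s5.round());print(((u-[200,60])*[4,3.75]).round())
```

```text
[[251. 352.]
 [254. 387.]
 [298. 371.]
 [340. 355.]
 [679.  74.]
 [678. 100.]]
[[-29. 577.]
 [-26. 612.]
 [ 18. 596.]
 [ 60. 580.]
 [399. 299.]
 [398. 325.]]
```

Run:
```python
from h import *
import cv2
for n,rows,x0,x1 in(("s3",(270,280,288),370,440),("s5",(325,335,345),210,300)):
    g=cv2.imread(f"pics/{n}.png").astype(int).sum(2)
    for r in rows:
        v=g[r,x0:x1]; i=np.where(v<(v.min()+v.max())/2)[0]; print(n,r,v.min(),v.max(),x0+i.min(),x0+i.max())
    im=cv2.imread(f"pics/{n}.png").astype(int);m=((im[...,0]-im[...,1]>35)&(im[...,0]-im[...,2]>35)).astype(np.uint8)
    N,_,st,ce=cv2.connectedComponentsWithStats(m)
    print([(st[i].tolist(),ce[i].round().tolist()) for i in range(1,N) if st[i,4]>300])
im=cv2.imread("pics/w4.png");s=8;x0,y0=189,95
a=cv2.resize(im[y0:y0+110,x0:x0+150],None,fx=s,fy=s,interpolation=2).astype(int)
m=((a[...,0]-a[...,1]>40)&(a[...,0]-a[...,2]>40)).astype(np.uint8)
N,_,st,ce=cv2.connectedComponentsWithStats(m)
from rig import cams
c=cams.capture("wrist");T=c["tool_from_camera"]
c["R"]=T[:3,:3].T;c["t"]=-T[:3,:3].T@T[:3,3]
for i in range(1,N):
    if st[i,4]>1500:
        uv=(ce[i]+.5)/s-.5+[x0,y0]; print(uv.round(1),(cast(c,[uv],.1925)[0]*1000).round(1))
```

```text
s3 270 76 331 394 419
s3 280 68 315 392 417
s3 288 76 272 393 415
[([392, 324, 26, 31, 606], [404.0, 340.0]), ([172, 529, 32, 44, 1148], [186.0, 550.0]), ([132, 544, 33, 44, 1198], [148.0, 565.0]), ([92, 558, 34, 42, 1168], [109.0, 579.0]), ([52, 573, 33, 27, 771], [68.0, 587.0]), ([10, 589, 34, 11, 313], [27.0, 595.0])]
s5 325 80 427 227 276
s5 335 94 431 228 276
s5 345 81 429 230 276
[([672, 96, 27, 35, 752], [684.0, 113.0]), ([453, 308, 28, 40, 871], [467.0, 330.0]), ([414, 320, 29, 43, 946], [429.0, 343.0]), ([374, 335, 30, 43, 960], [389.0, 358.0]), ([333, 350, 30, 44, 973], [348.0, 374.0]), ([292, 365, 31, 46, 1037], [307.0, 390.0])]
[263.4 179.6] [-16.4  13.1 192.5]
[277.4 196.3] [-34.6  28.  192.5]
```

apply_moves(
  increments=[
    {"grip": 255,"delta_pos": [0,0,1],"turn": [0,0,0]},
    {"grip": 255,"delta_pos": [0,0,1],"turn": [0,0,0]},
    {"grip": 255,"delta_pos": [0,0,1],"turn": [0,0,0]},
    {"grip": 255,"delta_pos": [0,0,1],"turn": [0,0,0]},
  ],
)

```text
time: 8.33
tcp_pos: [0.5948, 0.2158, 0.1327]
ee_rot: [0.0, 0.978, 0.207, 0.0]
force: [-0.1, 0.8, -0.3]
opening: 0.0
gripper_force: 0.0
```

Run:
```python
from rig import status,cams
import cv2,numpy as np
for i in range(3):
    print(status.observe()["tcp_pos"].round(4))
    c=cams.capture("side")["color"];g=cv2.resize(c[120:280,130:330],(800,600),interpolation=2).astype(int).sum(2)
    for r in(325,335,345):
        v=g[r,210:300];i=np.where(v<(v.min()+v.max())/2)[0];print(r,210+i.min(),210+i.max())
t=cams.capture("top")["color"]; w=cams.capture("wrist")["color"]
cv2.imwrite("pics/both.png",np.hstack([cv2.resize(t[150:230,160:240],(400,400),interpolation=2),cv2.resize(w[150:300,180:330],(400,400),interpolation=2)]))
```

```text
[0.5948 0.2158 0.1327]
325 227 276
335 229 276
345 230 276
[0.5947 0.2158 0.1326]
325 227 276
335 229 276
345 230 276
[0.5947 0.2157 0.1325]
325 227 276
335 228 276
345 230 276
```

View pics/both.png

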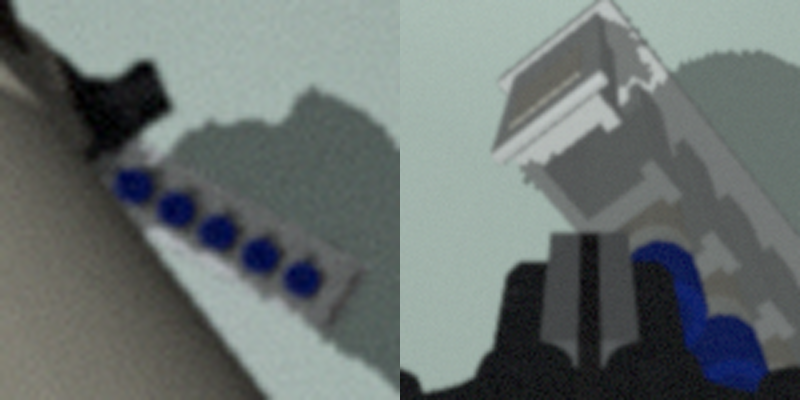

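The reported TCP is about 1.5 mm outward and 2.5 mm high of the target, and the side view shows the same sideways error. The fingers otherwise sit over the empty place, clear of the caps. I'll trim that out, hold, then rise 10 cm or more.

apply_moves(
  increments=[
    {"grip": 255,"delta_pos": [-2,1,2],"turn": [0,0,0]},
    {"grip": 255,"delta_pos": [-2,1,2],"turn": [0,0,0]},
    {"grip": 255,"delta_pos": [-2,1,2],"turn": [0,0,0]},
    {"grip": 255,"delta_pos": [-2,1,2],"turn": [0,0,0]},
    {"grip": 255,"delta_pos": [-2,1,2],"turn": [0,0,0]},
  ],
)

```text
time: 9.0
tcp_pos: [0.5932, 0.214, 0.1303]
ee_rot: [-0.0, 0.978, 0.207, 0.0]
force: [-0.8, 0.4, -0.2]
opening: -0.0
gripper_force: 0.0
```

apply_moves(
  increments=[
    {"grip": 255,"delta_pos": [0,0,0],"turn": [0,0,0]},
    {"grip": 255,"delta_pos": [0,0,0],"turn": [0,0,0]},
    {"grip": 255,"delta_pos": [0,0,0],"turn": [0,0,0]},
    {"grip": 255,"delta_pos": [0,0,0],"turn": [0,0,0]},
    {"grip": 255,"delta_pos": [0,0,0],"turn": [0,0,0]},
  ],
)

```text
time: 9.42
tcp_pos: [0.5932, 0.214, 0.1304]
ee_rot: [-0.0, 0.978, 0.207, 0.0]
force: [0.5, -0.5, -0.1]
opening: 0.0003
gripper_force: 0.0
```

apply_moves(
  increments=[
    {"grip": 255,"delta_pos": [0,0,0],"turn": [0,0,0]},
    {"grip": 255,"delta_pos": [0,0,0],"turn": [0,0,0]},
    {"grip": 255,"delta_pos": [0,0,0],"turn": [0,0,0]},
    {"grip": 255,"delta_pos": [0,0,0],"turn": [0,0,0]},
    {"grip": 255,"delta_pos": [0,0,0],"turn": [0,0,0]},
  ],
)

```text
time: 9.83
tcp_pos: [0.5932, 0.214, 0.1303]
ee_rot: [0.0, 0.978, 0.207, 0.0]
force: [1.0, -0.4, 0.0]
opening: -0.0
gripper_force: 0.0
```

apply_moves(
  increments=[
    {"grip": 255,"delta_pos": [0,0,0],"turn": [0,0,0]},
    {"grip": 255,"delta_pos": [0,0,0],"turn": [0,0,0]},
    {"grip": 255,"delta_pos": [0,0,0],"turn": [0,0,0]},
    {"grip": 255,"delta_pos": [0,0,0],"turn": [0,0,0]},
    {"grip": 255,"delta_pos": [0,0,0],"turn": [0,0,0]},
  ],
)

```text
time: 10.25
tcp_pos: [0.5932, 0.214, 0.1303]
ee_rot: [-0.0, 0.978, 0.207, 0.0]
force: [1.3, -0.1, -0.3]
opening: -0.0003
gripper_force: 0.0
```

apply_moves(
  increments=[
    {"grip": 255,"delta_pos": [0,0,0],"turn": [0,0,0]},
    {"grip": 255,"delta_pos": [0,0,0],"turn": [0,0,0]},
  ],
)

```text
time: 10.42
tcp_pos: [0.5932, 0.2139, 0.1303]
ee_rot: [0.0, 0.978, 0.207, 0.0]
force: [0.8, 0.3, 0.4]
opening: -0.0
gripper_force: 0.0
```

apply_moves(
  increments=[
    {"grip": 255,"delta_pos": [0,0,-15],"turn": [0,0,0]},
    {"grip": 255,"delta_pos": [0,0,-40],"turn": [0,0,0]},
    {"grip": 255,"delta_pos": [0,0,-65],"turn": [0,0,0]},
    {"grip": 255,"delta_pos": [0,0,-85],"turn": [0,0,0]},
    {"grip": 255,"delta_pos": [0,0,-95],"turn": [0,0,0]},
  ],
)

```text
time: 10.83
tcp_pos: [0.5945, 0.2151, 0.2296]
ee_rot: [-0.0, 0.978, 0.207, 0.002]
force: [0.1, 1.3, 0.2]
opening: -0.0
gripper_force: 0.0
```

apply_moves(
  increments=[
    {"grip": 255,"delta_pos": [0,0,-5],"turn": [0,0,0]},
    {"grip": 255,"delta_pos": [0,0,-5],"turn": [0,0,0]},
    {"grip": 255,"delta_pos": [0,0,-5],"turn": [0,0,0]},
    {"grip": 255,"delta_pos": [0,0,-5],"turn": [0,0,0]},
    {"grip": 255,"delta_pos": [0,0,-5],"turn": [0,0,0]},
  ],
)

```text
time: 11.25
tcp_pos: [0.5924, 0.2135, 0.2288]
ee_rot: [0.0, 0.978, 0.207, -0.001]
force: [-0.6, -0.5, -0.0]
opening: -0.0
gripper_force: 0.0
```

```bash
python3 -c "
from rig import robot;print(robot.hand_in())"
```

```text
the job is handed in; nothing more can be done
None
```

The arm pointed at the stray blue cap, then at the empty place in the white rack, each from about 2 cm above cap level for about two seconds. It touched nothing and finished about 10 cm up; the job was handed in at about 11 s and no verdict was returned.

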